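# Ready the trimming tool over the banding wheel

## Robot

A 6-joint arm with a two-finger parallel gripper is mounted at the origin on the work surface. World frame = base frame: x ahead of the robot, y to its left, z up, the work surface at z = 0. Lengths are in mm, angles in rad, forces in N, time in s.
With the tool pointing down it reaches from about 350 to 875 mm from the base axis. Payload 4.2 kg.
Tool frame: the origin (TCP) lies at the very end of the fingers, on their centre line; the grasp point (between the pads) lies 19 mm behind it; z points along the fingers, y is the line along which they close (so a half turn about z gives the same grasp; the last joint's range is limited). The gripper opens to 85 mm and grips with 20 to 120 N. Pads are 22 mm wide; open, the fingers measure 114 mm over their backs; the gripper's body (76 mm by 85 mm) begins 54 mm behind the grasp point. The pads swing forward as they close: fully open they stand 13 mm farther back than shut.
Start: joints at [1.545, 0.385, 0.008, 0, -1.194, -0.259], TCP at [175.571, 599.812, 231.312] pointing down, gripper open.
Joint ranges: [-3.14, 3.14], [-1.21, 2.06], [-1.07, 1.41], [-3.16, 2.05], [-2.99, -0.16], [-3.1, 3.1]. Speed limits (rad/s): [2.79, 2.79, 3.14, 3.14, 3.14, 3.14].

## Interface

Orientations are given as a unit quaternion [x, y, z, w].
In Python, from bench import arm gives the robot as it stands.
- The arm moves only by the tool servo_tool, never from a script. Its argument "rows" is a list that holds one entry, the list of rows, each a list of 7 numbers: the finger opening in mm, from 0 to 85.4, then the shift along the tool's x, y, z in mm, then the turn, a rotation vector about the tool's x, y, z in rad. A call has 1 to 10 rows; each row is the pose to reach, as a shift and turn from the pose commanded when the call began, along the tool's axes at that moment; what a row does not reach only later rows make up. A row lasts 1/8 s, in which the tool goes at most 62.5 mm and 10.7 degrees, less where a joint would pass 70% of its speed; a pose out of reach is approached as far as the arm can. A call with a gripper value outside its range is refused whole. The fingers move at their own pace and stop on an object; the grip force is fixed at half the most. Time passes only in rows, so rows that repeat a pose let the fingers close. It gives the time, the measured TCP pose, the force, the opening and the grip force at its end, in the units of the state.
- arm.read_state(): the state, without advancing time (a new reading comes with each control period).
- arm.get_image(name): name is "side" or "top"; returns the picture (480x640x3 uint8, red, green, blue); there is no depth.
- arm.camera_params(name): a dict with "intrinsics" (3x3 intrinsics, pixels), "R" (3x3) and "t" (3): a world point X has camera coordinates R X + t. Camera axes: x right, y down, z forward; pixel columns grow to the right and rows downward; lengths in mm; the calibration is good to about 2 mm. A picture is of the moment at which its call begins. camera_params takes no time and is no camera call.
- arm.job_done(): hands the job in; it is judged then, once.
The state is a dict: "clock": time; "joints": joint angles; "joint_vel": joint speeds; "joint_efforts": joint torques, N m; "position": TCP position; "ee_rot": TCP orientation; "contact_force": force on the tool from outside, world axes, zero at the start; "wrist_torque": the same for the moment, N m; "gripper_width": finger opening in mm; "grasp_force": force on a finger pad.
Only numpy, scipy, OpenCV 4.12 (cv2) and the standard library are available. Lean on these libraries where they do the work, as an engineer would, in place of code of your own. Each camera call takes 0.05 s, during which the arm holds its last target. There are 200 camera calls.

## Task

The yellow handle of the loop trimming tool in the wooden tool block has worked loose: while the tool stands in the block, push the handle down fully home, then draw the tool straight up out of the block. Carry it to the banding wheel and finish still holding it in the gripper, raised with its steel loop pointing down over the middle of the clay plate, the loop's lower end about 5 cm above the plate's rim and the tool leaning at about 45 degrees, and keep it there. Touch neither plate nor wheel with it, and leave the other two tools, the plate and the jar standing beyond them where they are.

Things in the scene. Friction and masses are not known exactly. Their poses are not given: they have to be found in the camera images.
- block: Fixed wooden tool block, 90 (x) x 270 (y) x 85 mm high, with three round 35 mm through-holes in a row along its own y axis at y = -85, 0 and +85 mm. Origin: centre of its underside, on the table; z up. Stands ahead to the robot's left, place and yaw vary. Each hole holds one upright tool, which is in which hole varies.
- trimmer: The loop trimming tool (loose, about 0.12 kg in all). Stands upright with a brass collar (44 mm across, 6 mm thick) resting on the block's top. Origin: centre of the collar's underside; its z axis runs up along the handle. Below the collar a thin shank and a 26 mm wide steel wire loop reach 64 mm down into the hole, loosely. Above it a yellow cylindrical handle, 24 mm across and 95 mm long, flat top, slides on a thin brass neck.
- handle (a joint): How far the yellow handle is pushed on, m: 0 = 10 mm gap between handle and collar, 0.010 = fully home, handle against the collar. Starts loose (0 to 0.003). Slides stiffly: about 8 N of friction either way (more if pushed fast), no spring, stays where it is left; a steady push of 10 to 20 N straight down on the handle's top seats it.
- handle_top (a point): Centre of the flat top of the yellow handle (moves with the handle); z along the handle, pointing away from the loop. It is 101 mm from the tool's origin when fully home, up to 111 mm when loose.
- loop_tip (a point): Lower end of the trimming tool's steel loop, on the tool's axis, 64 mm below the tool's origin; moves with the tool.
- wheel_centre (a point): Centre of the top face of the banding wheel: a fixed aluminium disc 190 mm across, top 58 mm above the table, on a dark iron foot. Ahead to the robot's right, place varies. The plate lies centred on it.
- plate: Terracotta clay plate, 150 mm across, 20 mm high, loose on the wheel. Origin: centre of its underside.
- knife: Knife tool with a blue handle: same collar, handle size and way of standing as the trimmer (rigid, handle top 101 mm above its origin under the collar). A bystander.
- scriber: Scriber with a dark wood handle: same collar, handle size and way of standing (rigid). A bystander.
- jar_a: Glass jar with black lid, 72 mm across, 85 mm high, standing midway between block and wheel, farther from the robot. Origin under its centre. A bystander.
- wheel: The fixed banding wheel as a whole; origin under its centre, on the table (58 mm below wheel_centre).
Things that resemble listed ones, but are neither listed nor needed, are in the scene too. Leave any purple, red or white look-alike of the trimmer alone.

How it is judged (in metres and radians):
On the way, in this order (a step that is already met when the one before it is completed fails the run):
1. the yellow handle is pushed fully home (gap under 2 mm) while the tool stands in the block (value of joint handle above 0.008 m and z of trimmer in the frame of block below 0.095 m and angle between trimmer's own z axis and vertical below 0.25 rad), for 0.2 s.
2. the tool is drawn up out of the block, upright within 25 degrees, until its loop is clear of the block's top (z of loop_tip in the frame of block above 0.09 m and angle between trimmer's own z axis and vertical below 0.44 rad), for 0.05 s.
At the end, for the whole second after the job is handed in: The tool is held still in the gripper, touching nothing else, handle home (gap under 2 mm), leaning 30 to 60 degrees, loop down, its end within 50 mm of the wheel's centre line and 40 to 120 mm above the wheel's top. Other tools stand in the block; plate moved under 20 mm (value of joint handle above 0.008 m and angle between trimmer's own z axis and vertical between 0.52 and 1.05 rad and horizontal distance between loop_tip and wheel_centre below 0.05 m and z of loop_tip in the frame of wheel_centre between 0.04 and 0.12 m and contact force between trimmer and the fingers above 2 N and linear speed of trimmer below 0.03 m/s and contact force between trimmer and plate below 0.1 N and contact force between trimmer and block below 0.1 N and angle between each of knife, scriber's own z axis and vertical below 0.2 rad and z of each of knife, scriber in the frame of block below 0.095 m and distance of plate from where it was at the start of the episode below 0.02 m); the arm keeps its last pose, push and grip.
It fails at once if the knife or the scriber is lifted, shifted by over 30 mm or tipped over 20 degrees (distance of any of knife, scriber from where it was at the start of the episode above 0.03 m or angle between any of knife, scriber's own z axis and vertical above 0.35 rad).
It fails at once if the plate or the jar is shifted by over 20 mm or tipped over 20 degrees (distance of any of plate, jar_a from where it was at the start of the episode above 0.02 m or angle between any of plate, jar_a's own z axis and vertical above 0.35 rad).
It fails at once if the tool touches the plate or the wheel (contact force between trimmer and plate above 0.5 N or contact force between trimmer and wheel above 0.5 N).
It also fails if it takes over 45 s, if anything falls off the work surface, if the arm or the gripper's body presses on something with over 40 N, if the wrist force passes 120 N, or if a joint passes its speed limit or range.

## Working session

There is one attempt and no reset: what is moved stays moved. The work goes in short steps, Python scripts to look and compute and a tool call to move; the robot and the scene stay as the last step left them, time stands still between calls to the robot, and variables do not carry over. Pictures are saved under pics/ and viewed, at most 10 in all, crops included, and the job is handed in when it is done.

Besides the shell and the picture viewer there is one more tool, called after "Call:" by a JSON object that holds its "api" and its "payload". servo_tool: Moves the arm, as the interface text tells. Its arguments: {"type":"object","properties":{"rows":{"type":"array"}},"required":["rows"]}

```bash
mkdir -p pics
python3 - <<'E'
from bench import arm
import cv2
for n in("side","top"):
    im=arm.get_image(n); cv2.imwrite(f"pics/{n}0.png",im[:,:,::-1]); p=arm.camera_params(n); print(n,p)
print(arm.read_state())
E
```

```text
side {'intrinsics': array([[521.41295591,   0.        , 320.4584376 ],
       [  0.        , 521.41295591, 241.02548793],
       [  0.        ,   0.        ,   1.        ]]), 'R': array([[ 0.73710185, -0.6757123 , -0.00968241],
       [-0.39302763, -0.41699146, -0.81954097],
       [ 0.54973643,  0.60789062, -0.57293878]]), 't': array([-370.78599519,  355.90886591,  584.2893855 ])}
top {'intrinsics': array([[440.3994194 ,   0.        , 318.09081997],
       [  0.        , 440.3994194 , 237.25998846],
       [  0.        ,   0.        ,   1.        ]]), 'R': array([[-0.02147624, -0.99971833, -0.01010094],
       [-0.99155561,  0.02259113, -0.12769932],
       [ 0.12789155,  0.00727315, -0.99176149]]), 't': array([ 92.84583844, 562.68477033, 833.65407207])}
{'clock': 0.1, 'joints': array([ 1.54460633e+00,  3.85439091e-01,  6.80149652e-03, -4.17763796e-04,
       -1.19401093e+00, -2.58608552e-01]), 'joint_vel': array([-0.00113138, -0.00271099,  0.00275959,  0.00209425, -0.00021542,
        0.00068654]), 'joint_efforts': array([-5.86638162e-04, -3.93317771e+01,  1.88931727e+01,  4.19799864e+00,
       -2.56592517e-03,  6.42029661e-06]), 'position': array([175.43947613, 599.34199082, 230.37329217]), 'ee_rot': array([ 9.89866966e-01, -1.41994701e-01, -8.54692223e-05,  9.42365310e-04]), 'contact_force': array([0.39338756, 0.53000916, 0.79100715]), 'wrist_torque': array([0.03726632, 0.00514339, 0.0408749 ]), 'grasp_force': 0.0, 'gripper_width': 85.40395738293017}
```

View pics/side0.png

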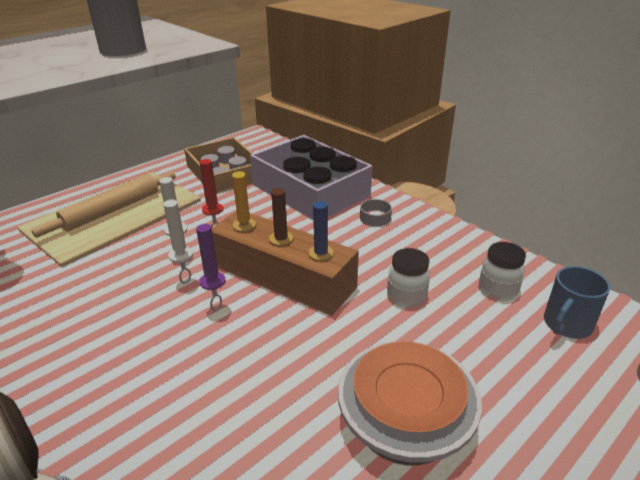

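View pics/top0.png

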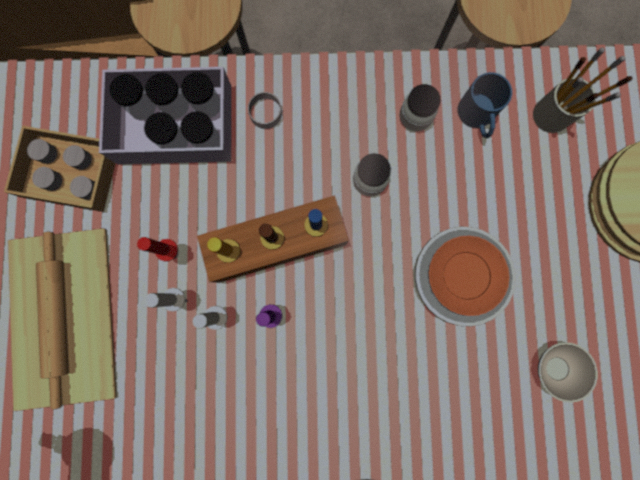

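The top view shows the yellow handle top near (215,245) in the left hole. The scriber is at (267,231), the knife at (316,217), the plate at (465,276) and the jar at (373,172). In the side view the yellow handle's top is near (240,177).

```bash
cat > h.py <<'E'
import numpy as np, cv2
from bench import arm
def P(n): 
    p=arm.camera_params(n); return p['intrinsics'],p['R'],p['t']
def ray(n,uv):
    K,R,t=P(n); d=R.T@np.linalg.inv(K)@np.array([uv[0],uv[1],1.]); return -R.T@t, d/np.linalg.norm(d)
def tri(a,b):
    K,R,t=P('side');K2,R2,t2=P('top')
    X=cv2.triangulatePoints(K@np.c_[R,t],K2@np.c_[R2,t2],np.array(a,float),np.array(b,float)); return (X[:3]/X[3]).ravel()
def plane(n,uv,z):
    o,d=ray(n,uv); return o+d*(z-o[2])/d[2]
def proj(n,X):
    K,R,t=P(n); c=K@(R@np.array(X,float)+t); return c[:2]/c[2]
E
python3 - <<'E'
from h import *
s=cv2.imread('pics/side0.png');t=cv2.imread('pics/top0.png')
a=cv2.resize(s[160:270,195:345],None,fx=5.2,fy=5.2,interpolation=cv2.INTER_CUBIC)[:, :]
b=cv2.resize(t[190:290,190:350],None,fx=5,fy=5,interpolation=cv2.INTER_CUBIC)
cv2.imwrite('pics/cs.png',a);cv2.imwrite('pics/ct.png',b)
for n,im in(('side',s),('top',t)):
    h=cv2.cvtColor(im,cv2.COLOR_BGR2HSV)
    for nm,lo,hi in(('yel',(20,180,60),(32,255,255)),('blue',(100,120,40),(125,255,255)),('terra',(4,150,100),(14,255,255))):
        m=cv2.inRange(h,lo,hi); k,l,st,c=cv2.connectedComponentsWithStats(m)
        for i in range(1,k):
            if st[i,4]>60: print(n,nm,st[i],c[i].round(1))
E
```

```text
side blue [314 202  13   7  73] [319.9 204.9]
side terra [408 419  22  12  77] [417.6 423.5]
top blue [309 210  12  13 133] [314.8 216.2]
top terra [ 198  199  132   82 3423] [259.  243.6]
top terra [ 429  237   79   78 4813] [468.5 275.3]
```

View pics/cs.png

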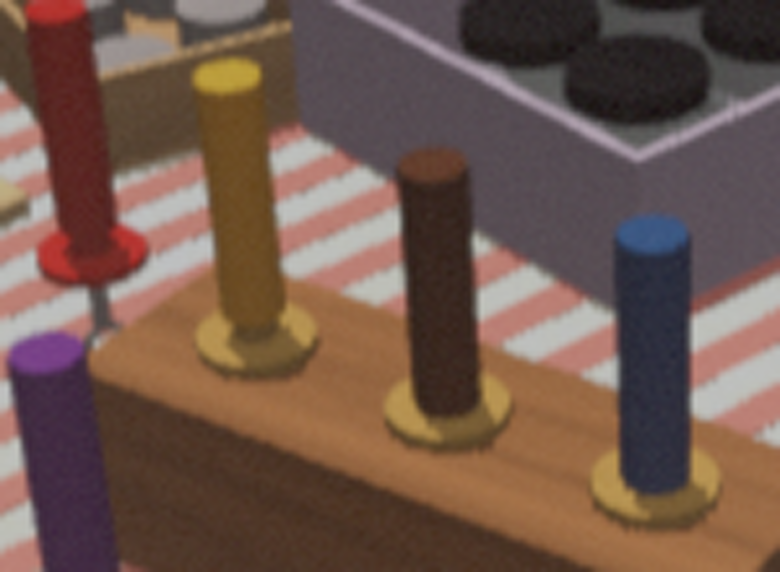

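View pics/ct.png

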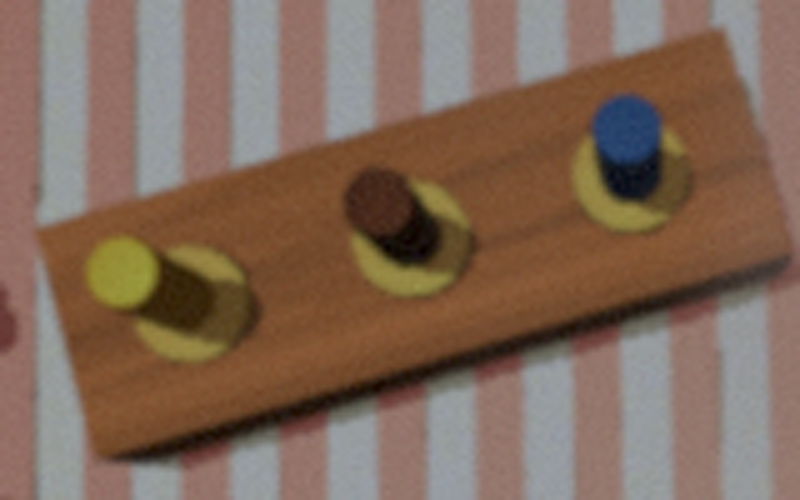

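Crop pixels. Yellow top: side (228,76), top (123,273). Yellow collar: side (257,338), top (195,302). Scriber top: side (433,166), top (380,202). Knife top: side (653,235), top (627,130).

Run:
```python
from h import *
S=lambda u,v:((u+.5)/5.2-.5+195,(v+.5)/5.2-.5+160)
T=lambda u,v:((u+.5)/5-.5+190,(v+.5)/5-.5+190)
for nm,a,b in(('ytop',(228,76),(123,273)),('ycol',(257,338),(195,302)),('btop',(433,166),(380,202)),('bcol',(448,408),(411,238)),('kntop',(653,235),(627,130)),('kncol',(656,483),(632,177))):
    X=tri(S(*a),T(*b)); print(nm,X.round(1),(proj('top',X)-T(*b)).round(1),(proj('side',X)-S(*a)).round(1))
# plate, wheel: fit ellipse of terracotta (rim) in both views
for n in('side','top'):
    im=cv2.imread(f'pics/{n}0.png');h=cv2.cvtColor(im,cv2.COLOR_BGR2HSV)
    m=cv2.inRange(h,(3,120,60),(16,255,255)); m[:, :350]=0
    if n=='side': m[:335]=0
    cs,_=cv2.findContours(cv2.morphologyEx(m,cv2.MORPH_CLOSE,np.ones((5,5))),0,1)
    c=max(cs,key=cv2.contourArea); e=cv2.fitEllipse(c); print(n,e,plane(n,e[0],78).round(1))
```

```text
ytop [536.6 247.3 194.7] [-0.1  0.1] [ 0.1 -0. ]
ycol [536.9 246.9  88.9] [-0.3  0.5] [ 0.4 -0. ]
btop [559.2 165.4 184.7] [-0.1  0.2] [ 0.1 -0. ]
bcol [559.7 166.4  87.8] [-0.1  0.2] [ 0.2 -0. ]
kntop [581.5  83.6 184.8] [-0.  0.] [ 0. -0.]
kncol [581.1  83.3  89. ] [ 0.1 -0.1] [-0.1  0. ]
side ((410.5495910644531, 386.5398254394531), (86.947998046875, 114.6326904296875), 104.40946960449219) [ 476.8 -203.1   78. ]
top ((468.5563659667969, 275.2336120605469), (77.09629821777344, 80.10494995117188), 130.94711303710938) [ 481.9 -197.3   78. ]
```

```bash
cat >> h.py <<'E'
from scipy.spatial.transform import Rotation as Ro
def go(p,R):
    s=arm.read_state(); C=Ro.from_quat(s['ee_rot'])
    print('shift',C.inv().apply(np.array(p)-s['position']).round(1),'turn',(C.inv()*R).as_rotvec().round(3))
def st():
    s=arm.read_state(); print({k:np.round(s[k],3).tolist() for k in('clock','joints','position','ee_rot','contact_force','gripper_width','grasp_force')})
def down(yx):  # tool down, tool x axis at world yaw yx deg
    return Ro.from_euler('z',yx,degrees=True)*Ro.from_euler('x',180,degrees=True)
E
python3 -c "
from h import *
go((537,247,255),down(-74.8))"
```

```text
shift [446.  236.5 -24.1] turn [ 2.000e-03 -1.000e-03  1.021e+00]
```

Call:
{"api": "servo_tool", "payload": {"rows": [[[0, 0, 0, -24, 0, 0, 0], [0, 446, 236.5, -24, 0, 0, 1.02], [0, 446, 236.5, -24, 0, 0, 1.02], [0, 446, 236.5, -24, 0, 0, 1.02], [0, 446, 236.5, -24, 0, 0, 1.02], [0, 446, 236.5, -24, 0, 0, 1.02], [0, 446, 236.5, -24, 0, 0, 1.02], [0, 446, 236.5, -24, 0, 0, 1.02], [0, 446, 236.5, -24, 0, 0, 1.02], [0, 446, 236.5, -24, 0, 0, 1.02]]]}}

```text
clock: 1.35
position: [539.1, 244.4, 254.3]
ee_rot: [0.793, -0.609, -0.0, 0.001]
contact_force: [-0.6, 0.3, 0.9]
gripper_width: -0.1
grasp_force: 0.0
```

Call:
{"api": "servo_tool", "payload": {"rows": [[[0, 0, 0, 0, 0, 0, 0], [0, 0, 0, 0, 0, 0, 0], [0, 0, 0, 0, 0, 0, 0], [0, 0, 0, 0, 0, 0, 0]]]}}

```text
clock: 1.85
position: [536.6, 248.4, 255.5]
ee_rot: [0.795, -0.606, 0.0, -0.0]
contact_force: [-0.7, -0.1, -0.1]
gripper_width: 0.2
grasp_force: 0.0
```

Run:
```python
from h import *
st(); go((537,247,200),down(-74.8))
s=arm.get_image('side')[:,:,::-1]; t=arm.get_image('top')[:,:,::-1]
a=cv2.resize(s[60:270,150:350],(600,600)[:1]+(600,)); 
a=cv2.resize(s[80:280,160:360],(400,400)); b=cv2.resize(t[150:350,150:350],(400,400))
cv2.imwrite('pics/over.png',np.hstack([a,b]))
```

```text
{'clock': 1.85, 'joints': [0.707, 0.312, -0.04, -0.0, -1.219, -0.44], 'position': [536.608, 248.364, 255.495], 'ee_rot': [0.795, -0.606, 0.0, -0.0], 'contact_force': [-0.692, -0.113, -0.113], 'gripper_width': 0.162, 'grasp_force': 0.0}
shift [ 1.4 -0.  55.5] turn [-0.     0.     0.002]
```

View pics/over.png

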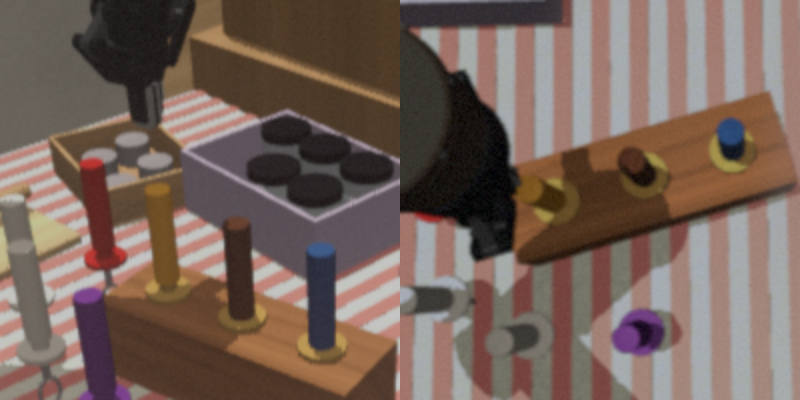

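The fingertips, at about (150,120) in the left crop, hang directly above the yellow handle at (158,190). I'll descend and push slowly.

Call:
{"api": "servo_tool", "payload": {"rows": [[[0, 1.4, 0, 25, 0, 0, 0], [0, 1.4, 0, 45, 0, 0, 0], [0, 1.4, 0, 57, 0, 0, 0], [0, 1.4, 0, 58, 0, 0, 0], [0, 1.4, 0, 59, 0, 0, 0], [0, 1.4, 0, 60, 0, 0, 0], [0, 1.4, 0, 61, 0, 0, 0], [0, 1.4, 0, 62, 0, 0, 0]]]}}

```text
clock: 2.95
position: [538.3, 246.5, 195.2]
ee_rot: [0.795, -0.607, 0.001, -0.001]
contact_force: [-2.5, 0.1, 7.6]
gripper_width: -0.3
grasp_force: 3.8
```

Call:
{"api": "servo_tool", "payload": {"rows": [[[0, 0, 0, 1, 0, 0, 0], [0, 0, 0, 2, 0, 0, 0], [0, 0, 0, 3, 0, 0, 0], [0, 0, 0, 4, 0, 0, 0], [0, 0, 0, 5, 0, 0, 0], [0, 0, 0, 6, 0, 0, 0], [0, 0, 0, 7, 0, 0, 0]]]}}

```text
clock: 3.82
position: [538.4, 246.5, 188.7]
ee_rot: [0.795, -0.607, 0.001, -0.001]
contact_force: [-1.6, 0.1, 7.4]
gripper_width: -0.2
grasp_force: 3.8
```

Call:
{"api": "servo_tool", "payload": {"rows": [[[0, 0, 0, 0.7, 0, 0, 0], [0, 0, 0, 1.4, 0, 0, 0], [0, 0, 0, 2.1, 0, 0, 0], [0, 0, 0, 2.5, 0, 0, 0]]]}}

```text
clock: 4.32
position: [538.4, 246.5, 186.2]
ee_rot: [0.795, -0.607, 0.001, -0.001]
contact_force: [-2.0, -1.3, 7.1]
gripper_width: -0.2
grasp_force: 3.8
```

Call:
{"api": "servo_tool", "payload": {"rows": [[[0, 0, 0, 0.5, 0, 0, 0], [0, 0, 0, 1, 0, 0, 0], [0, 0, 0, 1.5, 0, 0, 0], [0, 0, 0, 1.8, 0, 0, 0]]]}}

```text
clock: 4.82
position: [539.1, 246.7, 186.2]
ee_rot: [0.795, -0.607, 0.002, -0.002]
contact_force: [-2.4, -1.1, 13.4]
gripper_width: -0.3
grasp_force: 6.9
```

Call:
{"api": "servo_tool", "payload": {"rows": [[[0, 0, 0, 0.5, 0, 0, 0], [0, 0, 0, 1, 0, 0, 0], [0, 0, 0, 1, 0, 0, 0], [0, 0, 0, 1, 0, 0, 0]]]}}

```text
clock: 5.32
position: [539.5, 246.9, 186.2]
ee_rot: [0.795, -0.606, 0.002, -0.003]
contact_force: [-3.0, -0.7, 15.9]
gripper_width: 0.0
grasp_force: 8.0
```

Firm stop at 186.2 mm after 9 mm of travel. I'll retract, open and look.

Call:
{"api": "servo_tool", "payload": {"rows": [[[0, 0, 0, -15, 0, 0, 0], [85, 0, 0, -45, 0, 0, 0], [85, 0, 0, -85, 0, 0, 0], [85, 0, 0, -85, 0, 0, 0], [85, 0, 0, -85, 0, 0, 0], [85, 0, 0, -85, 0, 0, 0]]]}}

```text
clock: 6.08
position: [537.0, 245.8, 264.6]
ee_rot: [0.795, -0.607, -0.0, 0.001]
contact_force: [0.4, -1.1, 1.0]
gripper_width: 85.0
grasp_force: 0.0
```

Run:
```python
from h import *
st(); go((537,247,140),down(-74.8))
s=arm.get_image('side')[:,:,::-1]; t=arm.get_image('top')[:,:,::-1]
a=cv2.resize(s[160:260,200:300],(400,400),interpolation=2); b=cv2.resize(t[200:300,190:290],(400,400),interpolation=2)
cv2.imwrite('pics/seat.png',np.hstack([a,b]))
```

```text
{'clock': 6.075, 'joints': [0.703, 0.306, -0.024, -0.0, -1.243, -0.437], 'position': [536.976, 245.832, 264.621], 'ee_rot': [0.795, -0.607, -0.0, 0.001], 'contact_force': [0.427, -1.058, 1.012], 'gripper_width': 84.986, 'grasp_force': 0.0}
shift [ -1.2  -0.7 124.6] turn [ 0.003 -0.001  0.001]
```

View pics/seat.png

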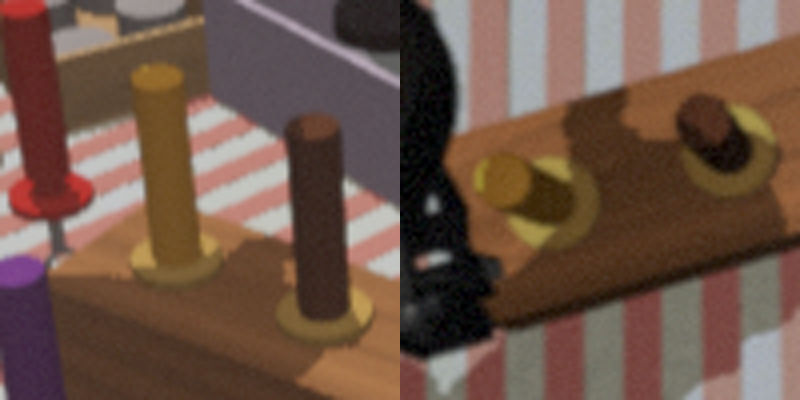

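The handle now sits on its collar with no gap (side crop, handle foot at (172,262)). I'll grasp it.

Call:
{"api": "servo_tool", "payload": {"rows": [[[85, -1.2, -0.7, 50, 0, 0, 0], [85, -1.2, -0.7, 90, 0, 0, 0], [85, -1.2, -0.7, 115, 0, 0, 0], [85, -1.2, -0.7, 126, 0, 0, 0], [85, -1.2, -0.7, 126, 0, 0, 0], [30, -1.2, -0.7, 126, 0, 0, 0], [15, -1.2, -0.7, 126, 0, 0, 0], [10, -1.2, -0.7, 126, 0, 0, 0], [10, -1.2, -0.7, 126, 0, 0, 0], [10, -1.2, -0.7, 126, 0, 0, 0]]]}}

```text
clock: 7.42
position: [538.1, 247.6, 140.8]
ee_rot: [0.795, -0.607, 0.0, -0.0]
contact_force: [-1.3, -0.5, 5.0]
gripper_width: 22.6
grasp_force: 58.6
```

Call:
{"api": "servo_tool", "payload": {"rows": [[[10, 0, 0, -8, 0, 0, 0], [10, 0, 0, -25, 0, 0, 0], [10, 0, 0, -50, 0, 0, 0], [10, 0, 0, -75, 0, 0, 0], [10, 0, 0, -100, 0, 0, 0], [10, 0, 0, -125, 0, 0, 0], [10, 0, 0, -150, 0, 0, 0], [10, 0, 0, -175, 0, 0, 0], [10, 0, 0, -190, 0, 0, 0], [10, 0, 0, -190, 0, 0, 0]]]}}

```text
clock: 8.68
position: [538.1, 247.8, 330.8]
ee_rot: [0.795, -0.607, 0.0, -0.001]
contact_force: [-0.6, 0.6, -1.5]
gripper_width: 22.9
grasp_force: 58.8
```

Run:
```python
from h import *
st()
# end pose: lean 45deg, loop end out (handle leaning back toward the base)
tip=np.array([481,-198,130.]); az=np.arctan2(tip[1],tip[0])
d=np.array([np.cos(az)*.707,np.sin(az)*.707,-.707])   # tool z (loop direction)
L=64+140.8-86 # TCP to loop tip along axis
p=tip-d*L
# keep joint6: rotate grasp orientation with j1, then pitch outward about horizontal tangent
s=arm.read_state(); a0=np.arctan2(s['position'][1],s['position'][0])
R1=Ro.from_rotvec([0,0,az-a0])*Ro.from_quat(s['ee_rot'])
R2=Ro.from_rotvec(np.array([-np.sin(az),np.cos(az),0])*-np.pi/4)*R1
print(az,a0,p,R2.apply([0,0,1]),d)
p1=p.copy(); p1[2]=330
go(p1,R1); go(p,R2)
C=R1; print('from R1:',R1.inv().apply(p-p1).round(1),(R1.inv()*R2).as_rotvec().round(3))
```

```text
{'clock': 8.675, 'joints': [0.705, 0.278, 0.098, -0.0, -1.389, -0.439], 'position': [538.083, 247.758, 330.797], 'ee_rot': [0.795, -0.607, 0.0, -0.001], 'contact_force': [-0.573, 0.587, -1.528], 'gripper_width': 22.947, 'grasp_force': 58.822}
-0.39050247400236576 0.4315058456611929 [ 403.33146333 -166.02833626  213.9916    ] [ 0.65531322 -0.26901856 -0.7058283 ] [ 0.65377556 -0.26912175 -0.707     ]
shift [363.8 238.8   0. ] turn [0.001 0.001 0.822]
shift [363.9 239.  116.1] turn [0.784 0.197 0.777]
from R1: [1.00e-01 2.00e-01 1.16e+02] [ 0.775 -0.129 -0.001]
```

Call:
{"api": "servo_tool", "payload": {"rows": [[[10, 18, 12, 0, 0, 0, 0.04], [10, 55, 36, 0, 0, 0, 0.12], [10, 95, 62, 0, 0, 0, 0.21], [10, 135, 89, 0, 0, 0, 0.31], [10, 175, 115, 0, 0, 0, 0.4], [10, 215, 141, 0, 0, 0, 0.49], [10, 255, 167, 0, 0, 0, 0.58], [10, 295, 194, 0, 0, 0, 0.67], [10, 335, 220, 0, 0, 0, 0.76], [10, 364, 239, 0, 0, 0, 0.82]]]}}

```text
clock: 9.93
position: [400.6, -168.3, 329.0]
ee_rot: [-0.485, 0.875, 0.001, -0.001]
contact_force: [0.8, 0.3, -0.1]
gripper_width: 22.8
grasp_force: 58.8
```

Call:
{"api": "servo_tool", "payload": {"rows": [[[10, 0, 0, 0, 0.05, -0.01, 0], [10, 0, 0, 0, 0.15, -0.025, 0], [10, 0, 0, 0, 0.25, -0.04, 0], [10, 0, 0, 0, 0.35, -0.06, 0], [10, 0, 0, 0, 0.45, -0.075, 0], [10, 0, 0, 0, 0.55, -0.09, 0], [10, 0, 0, 0, 0.65, -0.11, 0], [10, 0, 0, 0, 0.72, -0.12, 0], [10, 0, 0, 0, 0.775, -0.13, 0], [10, 0, 0, 0, 0.775, -0.13, 0]]]}}

```text
clock: 11.18
position: [399.9, -168.1, 327.0]
ee_rot: [-0.449, 0.808, -0.298, 0.236]
contact_force: [0.2, -1.0, -1.1]
gripper_width: 22.4
grasp_force: 59.0
```

Run:
```python
from h import *
st()
s=arm.read_state(); C=Ro.from_quat(s['ee_rot']); z=C.apply([0,0,1]); print(z, 'tip est',s['position']+118.8*z)
print('to go (tool axes)',C.inv().apply(np.array([481,-198,130])-(s['position']+118.8*z)).round(1))
a=arm.get_image('side')[:,:,::-1]; cv2.imwrite('pics/lean.png',a)
```

```text
{'clock': 11.175, 'joints': [0.001, -0.384, -1.027, 0.988, -0.331, -1.413], 'position': [399.852, -168.093, 326.993], 'ee_rot': [-0.449, 0.808, -0.298, 0.236], 'contact_force': [0.155, -0.961, -1.072], 'gripper_width': 22.437, 'grasp_force': 59.024}
[ 0.65032309 -0.27023606 -0.70996644] tip est [ 477.11005628 -200.19675078  242.64911257]
to go (tool axes) [ 9.1 76.9 81.9]
```

View pics/lean.png

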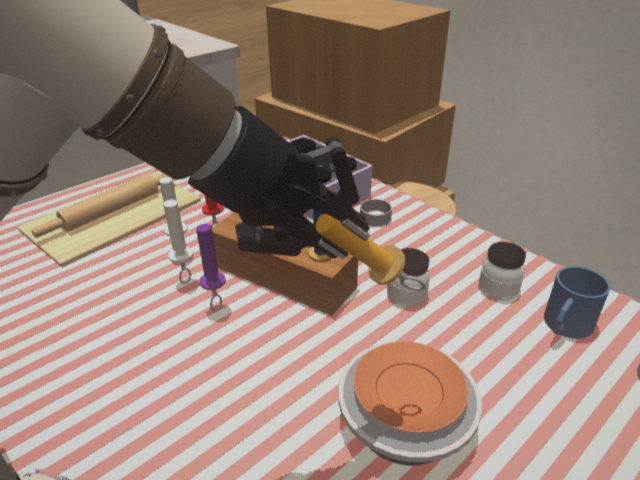

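Leaning outward works, but j3 is at -1.03, close to its limit, so there is no room to descend. The picture shows the tool held with its collar at (385,262) and its shadow on the plate. I'll switch to leaning the other way, with the loop pointing back towards the base.

Run:
```python
from h import *
s=arm.read_state(); C=Ro.from_quat(s['ee_rot']); z=C.apply([0,0,1])
tip=np.array([481,-198,130.]); az=np.arctan2(tip[1],tip[0]); ax=np.array([-np.sin(az),np.cos(az),0])
V=Ro.from_rotvec(ax*.78)*C; I=Ro.from_rotvec(ax*.785*2-ax*.0)*C
print(V.apply([0,0,1]),I.apply([0,0,1]))
pV=np.array([481,-198,330.]); pI=tip-I.apply([0,0,1])*118.8; pH=pI+[0,0,100]
go(pV,V)
print('V->H',V.inv().apply(pH-pV).round(1),(V.inv()*I).as_rotvec().round(3)); print('H->I',I.inv().apply(pI-pH).round(1), pI)
```

```text
[ 0.0024481  -0.00208156 -0.99999484] [-0.65526185  0.26865975 -0.70601263]
shift [-12.7 -60.3  59.1] turn [-0.769  0.129 -0.001]
V->H [-14.  -82.9  16.4] [-0.779  0.131 -0.001]
H->I [-11.8 -69.8  70.6] [ 558.84510835 -229.91677841  213.87430096]
```

Call:
{"api": "servo_tool", "payload": {"rows": [[[10, -1, -6, 6, -0.05, 0.01, 0], [10, -3, -14, 14, -0.15, 0.025, 0], [10, -4, -21, 21, -0.25, 0.04, 0], [10, -6, -29, 29, -0.35, 0.06, 0], [10, -8, -36, 36, -0.45, 0.075, 0], [10, -9, -44, 43, -0.55, 0.09, 0], [10, -11, -52, 51, -0.65, 0.11, 0], [10, -13, -60, 59, -0.77, 0.13, 0], [10, -13, -60, 59, -0.77, 0.13, 0], [10, -13, -60, 59, -0.77, 0.13, 0]]]}}

```text
clock: 12.48
position: [483.2, -194.9, 331.2]
ee_rot: [-0.487, 0.873, -0.001, 0.001]
contact_force: [-0.3, -0.5, -1.7]
gripper_width: 23.0
grasp_force: 59.3
```

Call:
{"api": "servo_tool", "payload": {"rows": [[[10, -1, -8, 2, -0.05, 0.01, 0], [10, -3, -18, 4, -0.15, 0.025, 0], [10, -5, -29, 6, -0.25, 0.04, 0], [10, -7, -39, 8, -0.35, 0.06, 0], [10, -9, -50, 10, -0.45, 0.075, 0], [10, -11, -60, 12, -0.55, 0.09, 0], [10, -12, -70, 14, -0.65, 0.11, 0], [10, -14, -83, 16, -0.775, 0.13, 0], [10, -14, -83, 16, -0.775, 0.13, 0], [10, -14, -83, 16, -0.775, 0.13, 0]]]}}

```text
clock: 13.72
position: [560.7, -227.4, 317.0]
ee_rot: [-0.451, 0.808, 0.296, -0.237]
contact_force: [-0.9, -0.5, 0.2]
gripper_width: 22.7
grasp_force: 59.5
```

Run:
```python
from h import *
st()
s=arm.read_state(); C=Ro.from_quat(s['ee_rot']); z=C.apply([0,0,1]); print(z, 'tip est',s['position']+118.8*z)
print('to go (tool axes)',C.inv().apply(np.array([481,-198,130])-(s['position']+118.8*z)).round(1))
a=arm.get_image('side')[:,:,::-1]; b=arm.get_image('top')[:,:,::-1]
cv2.imwrite('pics/in.png',np.hstack([cv2.resize(a[100:460,220:620],(400,360)),cv2.resize(b[80:440,240:640],(400,360))]))
```

```text
{'clock': 13.725, 'joints': [-0.191, 0.736, 0.684, -0.181, -2.28, -0.425], 'position': [560.709, -227.357, 317.016], 'ee_rot': [-0.451, 0.808, 0.296, -0.237], 'contact_force': [-0.852, -0.523, 0.183], 'gripper_width': 22.726, 'grasp_force': 59.527}
[-0.65042583  0.26479539 -0.71191969] tip est [ 483.43794558 -195.89962083  232.43984038]
to go (tool axes) [ -9.  -70.4  74. ]
```

View pics/in.png

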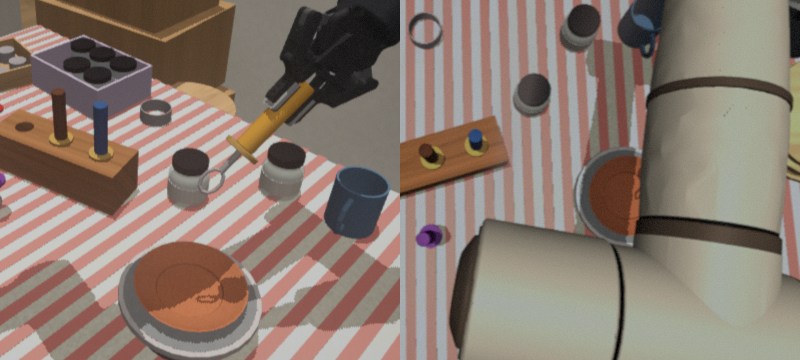

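The left crop shows the tool held in line with the gripper and handle home, loop end near (203,190). The scriber and knife are still in the block and the plate hasn't moved. I'll descend.

Call:
{"api": "servo_tool", "payload": {"rows": [[[10, -1, -5, 5, 0, 0, 0], [10, -2, -17, 18, 0, 0, 0], [10, -4, -32, 33, 0, 0, 0], [10, -6, -46, 48, 0, 0, 0], [10, -7, -58, 61, 0, 0, 0], [10, -8, -66, 70, 0, 0, 0], [10, -9, -70, 74, 0, 0, 0], [10, -9, -70, 74, 0, 0, 0], [10, -9, -70, 74, 0, 0, 0], [10, -9, -70, 74, 0, 0, 0]]]}}

```text
clock: 15.08
position: [558.2, -229.7, 214.5]
ee_rot: [-0.45, 0.808, 0.297, -0.238]
contact_force: [0.1, 0.3, -0.4]
gripper_width: 22.8
grasp_force: 59.5
```

Run:
```python
from h import *
st()
s=arm.read_state(); C=Ro.from_quat(s['ee_rot']); z=C.apply([0,0,1]); tip=s['position']+118.8*z; print(z, 'tip est',tip,'side px',proj('side',tip),'collar',proj('side',s['position']+54.8*z))
a=arm.get_image('side')[:,:,::-1]
cv2.imwrite('pics/end.png',cv2.resize(a[180:460,300:580],(560,560)))
```

```text
{'clock': 15.075, 'joints': [-0.194, 0.78, 0.511, -0.154, -2.066, -0.379], 'position': [558.166, -229.704, 214.45], 'ee_rot': [-0.45, 0.808, 0.297, -0.238], 'contact_force': [0.069, 0.251, -0.408], 'gripper_width': 22.756, 'grasp_force': 59.526}
[-0.65092152  0.26558639 -0.7111716 ] tip est [ 480.83652383 -198.15215386  129.96317496] side px [413.20226326 355.12129328] collar [449.1640501  319.58599079]
```

View pics/end.png

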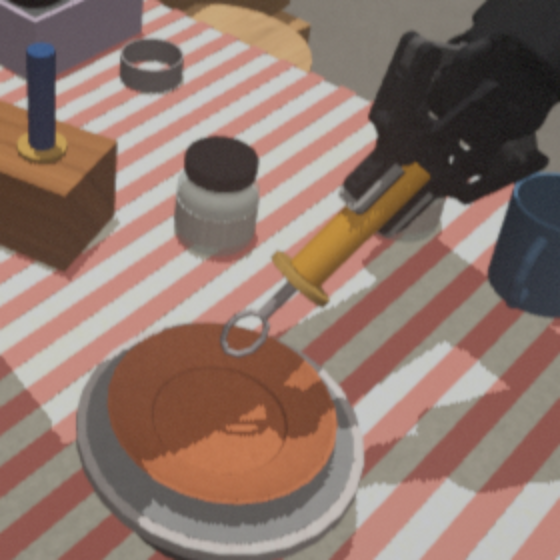

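The loop end at crop (228,350), which is image (414,355), matches the predicted (413,355). Handle is home and nothing is touching, so I'm handing in.

```bash
python3 -c "
from bench import arm
print(arm.job_done())"
```

```text
the job is handed in; nothing more can be done
None
```

The handle is pushed home and the trimmer is drawn out and held still, leaning about 45° with its loop end over the plate's middle, about 5 cm above the rim; I handed the job in at about 15 s, but no verdict came back.

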